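# Index the painting stand to the lamp side

### The arm

A 6-joint arm with a two-finger parallel gripper is mounted at the origin on the work surface. World frame = base frame: x ahead of the robot, y to its left, z up, the work surface at z = 0. Lengths are in m, angles in rad, forces in N, time in s.
With the tool pointing down it reaches from about 0.25 to 0.775 m from the base axis. Payload 8.9 kg.
Tool frame: the origin (TCP) lies midway between the tips of the shut fingers; the grasp point (between the pads) lies 19 mm behind it; z points along the fingers, y is the line along which they close (so a half turn about z gives the same grasp; the last joint's range is limited). The gripper opens to 85 mm and grips with 20 to 120 N. Pads are 22 mm wide; open, the fingers measure 114 mm over their backs; the gripper's body (76 mm by 85 mm) begins 54 mm behind the grasp point. The pads swing forward as they close: fully open they stand 13 mm farther back than shut.
Start: joints at [1.009, 0.291, -0.153, 1.127, 0, 1.431], TCP at [0.215, 0.479, 0.231] pointing down, gripper open.
Joint ranges: [-2.52, 2.52], [-0.91, 1.74], [-1.3, 1.37], [-1.96, 2.02], [-1.52, 1.47], [-3.14, 3.14]. Speed limits (rad/s): [2.22, 2.22, 2.79, 3.14, 3.14, 3.14].

### API

Orientations are given as a unit quaternion [w, x, y, z].
In Python, from station import move_ptp, move_linear, goto_joints, let_go, grasp, hold, ik, state, grab_frame, camera_params, PlanningError, close_job, recognise, trace, spot_point gives the robot as it stands. Calls block until the motion is done:
- move_ptp(position, orientation): joint-space move of the TCP to a pose.
- move_linear(position, attitude=None, max_speed=0.15): straight line of the TCP; attitude=None keeps the orientation; max_speed is the mean speed in m/s.
- goto_joints(angles): joint-space move.
- let_go() and grasp(effort=None): open the fingers fully, or close them until they stop; effort is the grip in N (None keeps the last).
- hold(seconds).
- ik(position, orientation): joint angles nearest the present ones, or None.
- state(): the state.
- grab_frame(name): name is "scene" or "top"; returns the picture (480x640x3 uint8, red, green, blue); there is no depth.
- camera_params(name): a dict with "camera_matrix" (3x3 intrinsics, pixels), "cam_to_world" (4x4, takes a point from camera to world coordinates). Camera axes: x right, y up, looking along -z (the intrinsics and any distortion apply to the point x, -y, -z); pixel columns grow to the right and rows downward; lengths in m; the calibration is good to about 2 mm. A picture is of the moment at which its call begins. camera_params takes no time and is no camera call.
A pose or a line that the arm cannot do raises PlanningError and nothing moves.
- close_job(): hands the job in; it is judged then, once.
Trained networks look in the newest picture that a camera, given by its name, has taken for a name from the list of things; names that differ only in an ending like _2 or _b are one class to them, and where a whole thing is asked for, a point or a joint stands for the part that bears it (a point fixed in the world has none). Each returns a list of dicts, best first, with "score" (0 to 1); they miss things now and then, are a little off and sometimes report something else, mostly with a low value. They report only what shows in the picture. A call takes as long as a camera call. They do not tell look-alikes from the thing itself.
- recognise(target, camera): "at" ([column, row] in pixels, amid what is visible of it).
- trace(target, camera): "mask" (480x640 bool, what is visible of it) and "at" ([column, row] in pixels, amid what is visible of it).
- spot_point(target, camera): "at" ([column, row] in pixels: a listed point, or the origin of a listed thing).
The state is a dict: "time": time; "joints": joint angles; "joint_vel": joint speeds; "effort": joint torques, N m; "position": TCP position; "orientation": TCP orientation; "force": force on the tool from outside, world axes, zero at the start; "ft_torque": the same for the moment, N m; "width": finger opening in m; "gripper_force": force on a finger pad.
Only numpy, scipy, OpenCV 4.12 (cv2) and the standard library are available. Lean on these libraries where they do the work, as an engineer would, in place of code of your own. Each camera call takes 0.05 s, during which the arm holds its last target. There are 200 camera calls.

### The job

The small painting stand that holds the painted model rudder is locked by a sprung pin in its middle hole. Lift the pin by its knob, swing the arm towards the side on which the lamp stands, and let the pin spring fully home into the next hole there, found by feel because that hole's plate was clamped by hand; then let go. Be gentle: never force the arm sideways against a seated pin, do not touch the rudder or the lamp, and leave everything else on the bench where it is.

Things in the scene. Friction and masses are not known exactly. Their poses are not given: they have to be found in the camera images.
- stand: steel painting stand fixed to the bench, round base 244 mm across. Origin on its vertical turning axis at bench height, z up; from there its -x axis points along the arm as locked in the middle hole (turntable joint 0)
- middle_hole (a point): mouth of the middle hole. Index plates form a level arc (50 mm above the bench, radius 92 to 118 mm, 14 mm thick) under the arm's whole swing, unbroken but for three 11 mm holes on the 105 mm radius: this one and one on either side, in plates clamped by hand anywhere 0.58 to 0.94 rad from the middle (each on its own, firm, not measured: feel for it)
- turntable (a joint): angle of the turntable with its arm and the rudder about the stand's axis, rad: 0 locked in the middle hole, positive when the arm swings to the stand's +y side, negative to its -y side; end stops at -1.05 and 1.05. It turns stiffly (about 1.5 N at the knob) and stays where it is left
- pin (a joint): lift of pin and knob, m: 0 home in a hole, 0.010 with its round tip resting on the plates' top, 0.018 at the upper end stop. A spring pushes it down: 4 N when home, 6 N at 0.010, 8 N at the top. Lifted more than 0.010 it clears the plates; let go off a hole it rides on the plates and drops in by itself when moved over a hole
- knob (a point): centre of the pin's black round knob, an upright cylinder 22 mm across and 38 mm high, 107 mm above the bench when home, 105 mm from the stand's axis; it moves with pin and arm and does not turn on its own. Under it stands the pin's 22 mm wide steel guide, top 80 mm above the bench; the arm is 24 mm wide, top 62 mm above the bench
- shank: the 8 mm steel pin below the knob, with a round tip that reaches 10 mm into the hole; origin on the stand's axis (moves with the pin)
- rudder: the freshly painted dark red model rudder, an upright blade 52 mm wide, 7 mm thick, between 100 and 165 mm above the bench on a brass rod in the centre of the turntable; origin on the stand's axis; do not touch
- lamp: a white lamp with a round mushroom shade, 100 mm across and 205 mm high on a thin stem with a round foot, fixed about 250 mm to one side of the stand (its +y or -y side); origin at the centre of its foot
- jar: a closed amber glass jar with a brass lid, 80 mm across and 95 mm high, standing beside the stand across from the lamp; origin at the centre of its underside
- bottle_a: a cream-coloured squeeze bottle with a white cap, 36 mm across and 115 mm high; origin at the centre of its underside
- bottle_b: a brown squeeze bottle with a white cap, 36 mm across and 115 mm high; origin at the centre of its underside
- spare_rudder: a dark grey model rudder lying flat, 75 x 48 x 7 mm with a 70 mm brass rod along its x axis; origin under its blade
- clamp: a steel locking forceps lying flat, about 130 mm long, 8 mm high; origin under its middle, x towards its tip
- brush: a paint brush lying flat, 170 mm long along its x axis, bristles to +x
- glue_pot: a white round pot, 48 mm across and 30 mm high; origin at the centre of its underside
Not all that is in view belongs to the job. Leave any orange look-alike of the lamp alone.

How it is judged:
On the way, in this order (a step that is already met when the one before it is completed fails the run):
1. the pin is pulled clear of the middle hole (value of joint pin above 0.009 m and value of joint turntable between -0.2 and 0.2 rad), for 0.05 s.
2. the arm is swung to the lamp's side with the pin out (((y of lamp in the frame of stand above 0 m and value of joint turntable above 0.3 rad) or (y of lamp in the frame of stand below 0 m and value of joint turntable below -0.3 rad)) and value of joint pin above 0.008 m), for 0.05 s.
3. the pin drops home in the next hole on the lamp's side (((y of lamp in the frame of stand above 0 m and value of joint turntable above 0.5 rad) or (y of lamp in the frame of stand below 0 m and value of joint turntable below -0.5 rad)) and value of joint pin below 0.003 m), for 0.2 s.
At the end, for the whole second after the job is handed in: the arm stands at the hole on the lamp's side (between 0.5 and 1.0 rad from the middle), the pin is home in it to within 3 mm, the turntable is at rest and the knob is let go (all of step 3 and value of joint turntable between -1 and 1 rad and velocity of joint turntable between -0.05 and 0.05 rad/s); the robot touches nothing.
It fails at once if the pin is pressed against the plates or a hole's wall with more than 25 N (contact force between shank and stand above 25 N).
It fails at once if the robot touches the painted rudder (contact force between any of the fingers, the arm and rudder above 0.5 N).
It fails at once if the robot touches the lamp (contact force between any of the fingers, the arm and lamp above 1 N).
It fails at once if something else on the bench is shifted more than 20 mm (distance of any of jar, bottle_a, bottle_b, spare_rudder, clamp, brush, glue_pot from where it was at the start of the episode above 0.02 m).
It also fails if it takes over 45 s, if anything falls off the work surface, if the arm or the gripper's body presses on something with over 40 N, if the wrist force passes 120 N, or if a joint passes its speed limit or range.

## Working session

There is one attempt and no reset: what is moved stays moved. The work goes in short steps, each a Python script; the robot and the scene stay as the last script left them, time stands still between calls to the robot, and variables do not carry over. Pictures are saved under pics/ and viewed, at most 10 in all, crops included, and the job is handed in when it is done.

```bash
mkdir -p pics; cat > h.py <<'E'
import numpy as np, cv2
from station import *
def snap(n,f,crop=None,scale=1):
    im=grab_frame(n)
    if crop: im=im[crop[1]:crop[3],crop[0]:crop[2]]
    if scale!=1: im=cv2.resize(im,None,fx=scale,fy=scale,interpolation=cv2.INTER_CUBIC)
    cv2.imwrite('pics/'+f,im[:,:,::-1])
def ray(n,px):
    c=camera_params(n);K=np.array(c["camera_matrix"]);T=np.array(c["cam_to_world"])
    d=np.linalg.inv(K)@[px[0],px[1],1]; d=T[:3,:3]@(d*[1,-1,-1]); return T[:3,3],d
def atz(n,px,z):
    o,d=ray(n,px); return o+d*(z-o[2])/d[2]
def tri(a,b):
    A=np.zeros((3,3));v=np.zeros(3)
    for n,p in (("scene",a),("top",b)):
        o,d=ray(n,p);d=d/np.linalg.norm(d);P=np.eye(3)-np.outer(d,d);A+=P;v+=P@o
    return np.linalg.solve(A,v)
E
python3 - <<'E'
from h import *
print(camera_params("top").keys(), state()["time"])
snap("scene","s1.png");snap("top","t1.png")
for t,z in (("stand",0),("knob",.107),("middle_hole",.05),("lamp",0),("jar",0),("rudder",.1)):
    for c in ("scene","top"):
        print(t,c,[(np.round(r["at"],1).tolist(),round(r["score"],2),atz(c,r["at"],z).round(3).tolist()) for r in spot_point(t,c)[:3]])
E
```

```text
dict_keys(['camera_matrix', 'cam_to_world']) 0.0
stand scene [([368.4, 252.9], 0.79, [0.575, 0.123, 0.0])]
stand top [([276.4, 248.3], 0.6, [0.572, 0.118, 0.0])]
knob scene [([366.5, 184.5], 0.43, [0.473, 0.11, 0.107])]
knob top [([278.5, 309.9], 0.7, [0.462, 0.109, 0.107])]
middle_hole scene [([363.7, 200.0], 0.71, [0.471, 0.109, 0.05]), ([363.8, 176.1], 0.63, [0.403, 0.11, 0.05])]
middle_hole top [([276.3, 304.0], 0.94, [0.47, 0.117, 0.05])]
lamp scene [([182.2, 237.6], 0.97, [0.556, -0.287, 0.0]), ([252.3, 257.8], 0.86, [0.599, -0.126, 0.0]), ([247.7, 329.0], 0.85, [0.758, -0.115, 0.0])]
lamp top [([492.7, 250.8], 0.96, [0.556, -0.28, 0.0]), ([396.3, 152.6], 0.93, [0.745, -0.11, 0.0]), ([407.9, 228.5], 0.69, [0.601, -0.125, 0.0])]
jar scene [([479.5, 258.7], 0.91, [0.579, 0.362, -0.0]), ([363.9, 176.1], 0.64, [0.36, 0.115, 0.0])]
jar top [([275.8, 248.4], 0.28, [0.572, 0.119, 0.0])]
rudder scene []
rudder top [([277.1, 251.4], 0.53, [0.557, 0.11, 0.1])]
```

View pics/s1.png

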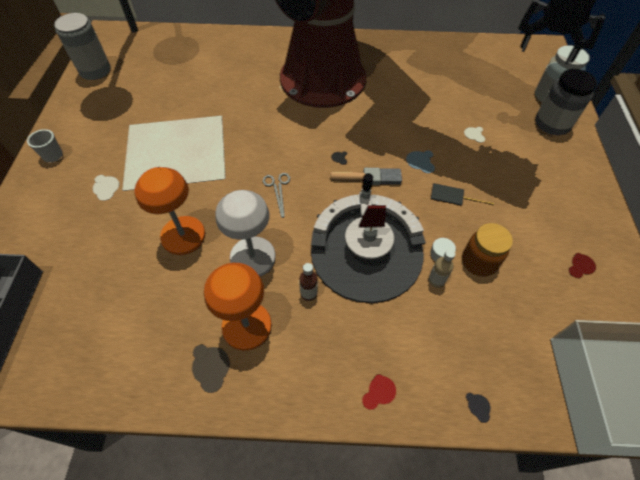

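View pics/t1.png

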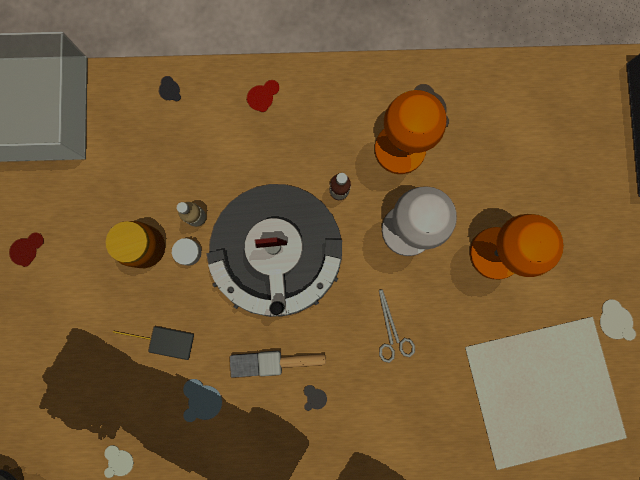

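The lamp is the white one, at scene (252,258) / top (408,228). The orange look-alikes are at top (396,152) and (493,251). The knob candidates are the black knob at top (277,308) and scene (367,182), and the dark dots on the arc at top (231,290) and (320,286), which are holes or bolts. I'll check in a close crop.

```bash
python3 - <<'E'
from h import *
snap("top","t2.png",(200,230,350,330),5)
k=spot_point("knob","top")[0]["at"]
for i in range(1):
    for t in ("knob","stand"):
        for c in("top","scene"): 
            r=trace(t,c)
            for q in r[:2]:
                ys,xs=np.where(q["mask"]);print(t,c,round(q["score"],2),np.round(q["at"],1),xs.min(),xs.max(),ys.min(),ys.max())
o,d=ray("top",k);print("topcam",o.round(3));print(ray("scene",[320,240])[0].round(3),state()["orientation"],state()["time"])
E
```

```text
knob top 0.63 [275.9 308.8] 270 283 301 314
knob scene 0.5 [364.5 181.1] 362 372 173 190
stand top 0.87 [275.8 248. ] 206 342 184 316
stand top 0.64 [277.9 306.1] 270 283 301 314
stand scene 0.82 [366.4 249.2] 310 424 173 302
topcam [0.482 0.045 0.989]
[1.056 0.033 0.824] [-1.01374938e-05  2.09819102e-01  9.77740223e-01  6.07444638e-06] 1.0
```

View pics/t2.png

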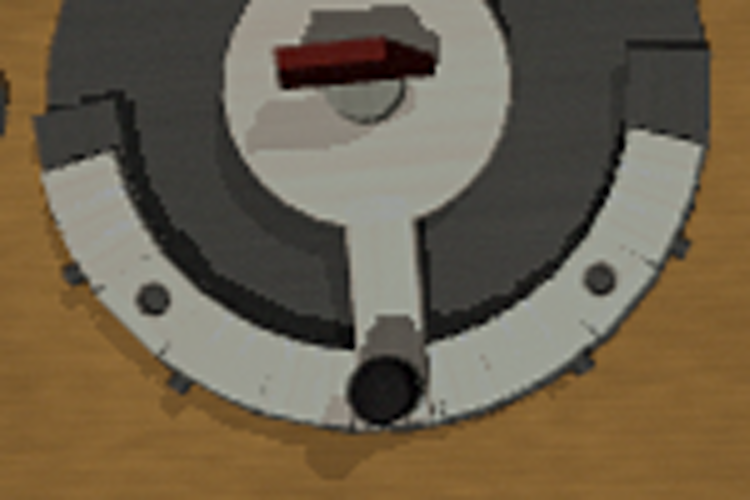

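The crop shows the black knob at top (277,308), with the holes at about top (231,290) and (320,286). The right-hand one is on the white lamp's side.

```bash
python3 - <<'E'
from h import *
from scipy.optimize import least_squares
K=atz("top",(277,308),.126)[:2];K2=tri((367,182),(277.2,307))
L=atz("top",(230.8,289.8),.05)[:2];R=atz("top",(320,285.8),.05)[:2]
print(K,K2,L,R)
s=least_squares(lambda c:[np.hypot(*(p-c))-.105 for p in (K,L,R)],[.573,.12]);c=s.x
print(c,s.fun)
a=lambda p:np.arctan2(-(p-c)[1],-(p-c)[0])
print(a(K),a(L)-a(K),a(R)-a(K))
E
```

```text
[0.46501334 0.11002507] [0.46623884 0.11109403 0.1067898 ] [0.49718756 0.1952049 ] [0.49961378 0.0403641 ]
[0.56948103 0.11890815] [-0.00015532  0.00010728  0.00012183]
0.08482776970958554 -0.8971610797044512 0.7589684785773894
```

```bash
cat >> h.py <<'E'
from scipy.spatial.transform import Rotation as Rn
C=np.array([.5695,.1189]);A0=.0848;RAD=.105
def pose(th,z,r=RAD,flip=1):
    """TCP over the knob at swing th (towards the lamp), finger line radial"""
    a=A0+th;u=-np.array([np.cos(a),np.sin(a),0]);y=flip*u;zz=np.array([0,0,-1.])
    q=Rn.from_matrix(np.c_[np.cross(y,zz),y,zz]).as_quat()
    return [C[0]+r*u[0],C[1]+r*u[1],z],[q[3],*q[:3]]
def F(th):
    a=A0+th;f=np.array(state()["force"]);u=-np.array([np.cos(a),np.sin(a),0]);t=np.array([np.sin(a),-np.cos(a),0])
    return np.round([f@u,f@t,f[2]],1)   # outward, towards lamp, up
E
python3 - <<'E'
from h import *
for fl in(1,-1):
    for th in(0,.5,.95):
        j=ik(*pose(th,.1,flip=fl)); print(fl,th,None if j is None else np.round(j,2))
E
```

```text
1 0 [ 0.08  0.32 -0.48  0.76  0.   -1.58]
1 0.5 [-0.02  0.34 -0.46  0.77  0.   -2.18]
1 0.95 [-0.09  0.39 -0.38  0.8   0.   -2.69]
-1 0 [ 0.08  0.32 -0.48  0.76  0.    1.57]
-1 0.5 [-0.02  0.34 -0.46  0.77  0.    0.96]
-1 0.95 [-0.09  0.39 -0.38  0.8   0.    0.45]
```

```bash
sed -i 's/flip=1/flip=-1/' h.py; python3 - <<'E'
from h import *
move_ptp(*pose(0,.20)); hold(.2); print(F(0),state()["time"])
move_linear(pose(0,.09)[0],max_speed=.08); hold(.2); print(F(0),state()["time"],np.round(state()["position"],4),pose(0,.09)[0])
snap("scene","s3.png",(290,110,450,230),5)
E
```

```text
[-0.5 -0.8 -0.2] 2.8417
[ 0.4  0.2 -1. ] 4.5667 [0.4651 0.11   0.0903] [np.float64(0.4648773034183509), np.float64(0.11000666766705651), 0.09]
```

View pics/s3.png

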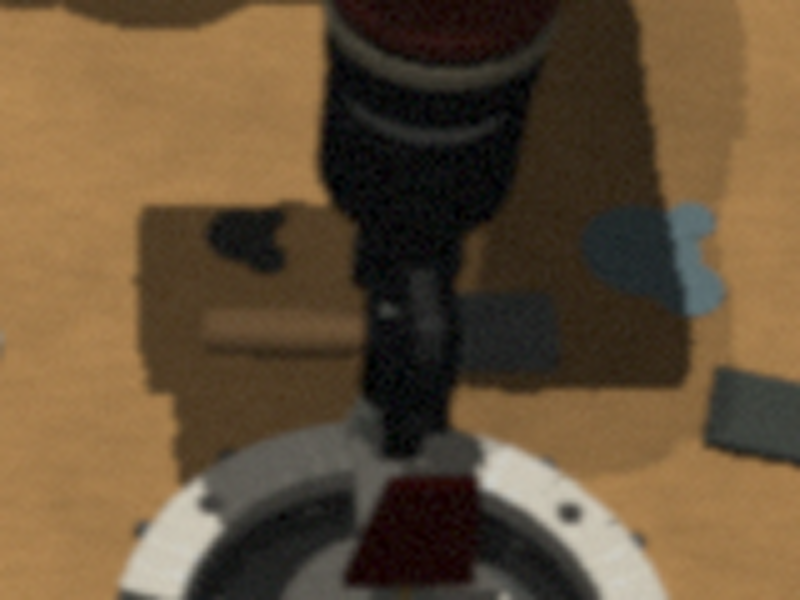

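The fingers straddle the knob radially at crop (410,420), clear of the rudder at (420,530). The gripper can close now.

```bash
python3 - <<'E'
from h import *
b=F(0);grasp(25);hold(.2)
s=state();print(b,F(0),s["width"],s["gripper_force"],s["time"],np.round(s["ft_torque"],2))
for z in(.003,.007,.0115,.0135):
    move_linear(pose(0,.09+z)[0],max_speed=.03);hold(.05);print(z,F(0),np.round(state()["position"],4))
print(state()["time"],state()["width"])
E
```

```text
[ 0.4 -0.4 -0.1] [-5.5 -0.4 -1.4] 0.021040103417022348 27.606775760650635 5.4167 [ 0.15 -0.85  0.03]
0.003 [-6.7 -0.  -4.4] [0.4657 0.1101 0.093 ]
0.007 [-6.8  0.1 -7.3] [0.4657 0.1101 0.097 ]
0.0115 [-7.4  0.3 -6.9] [0.4657 0.1101 0.1014]
0.0135 [-7.8 -0.6 -6.9] [0.4657 0.1101 0.1034]
6.7 0.021174747342590786
```

```bash
sed -i 's/RAD=.105/RAD=.1043/' h.py; python3 - <<'E'
from h import *
for th in(.03,.1,.2,.3,.4,.5,.6,.68):
    p,q=pose(th,.1035);move_linear(p,q,max_speed=.05);f=F(th);s=state();print(th,f,np.round(s["position"]-np.array(p),4),s["time"])
    if abs(f[1])>8: break
snap("top","t4.png",(200,210,360,330),5)
E
```

```text
0.03 [-4.9 -0.1 -8. ] [ 0.0002 -0.0002 -0.0004] 6.95
0.1 [-5.6  1.1 -8.6] [ 0.0001 -0.0002 -0.0004] 7.25
0.2 [-5.8  1.3 -7.3] [ 0.     -0.0002 -0.0004] 7.6083
0.3 [-4.8  0.8 -8.2] [-0.0001  0.     -0.0003] 7.9667
0.4 [-4.   2.9 -7.4] [-0.0004  0.0001 -0.0002] 8.325
0.5 [-1.8  2.2 -7.7] [-0.0005  0.0001 -0.0002] 8.6833
0.6 [ 0.3  2.2 -7.3] [-0.0007  0.0001 -0.0002] 9.0417
0.68 [ 2.4  1.  -7.5] [-0.0007  0.     -0.0002] 9.3583
```

View pics/t4.png

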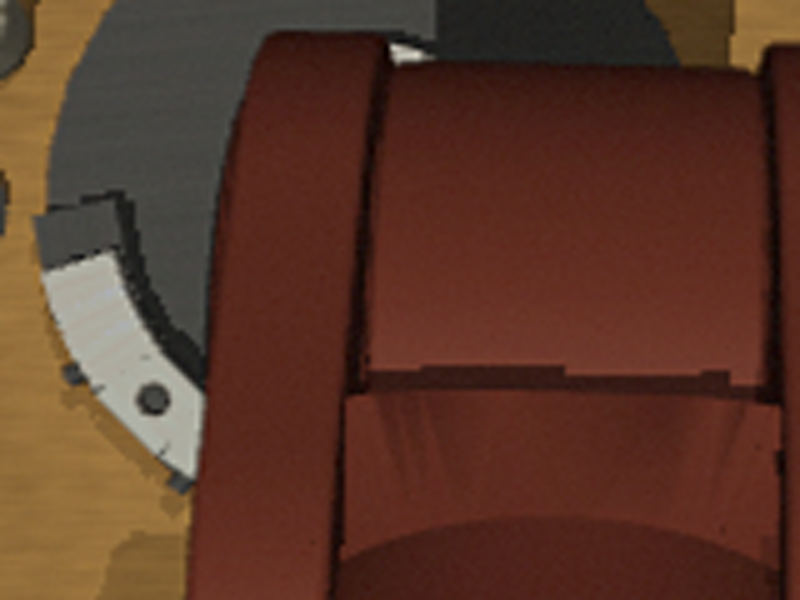

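The arm hides the knob in this view, at crop (500,300). The drag forces show that it is swinging with the pin held up. Next I'll feel for the plate and then for the hole.

```bash
python3 - <<'E'
from h import *
def mv(th,z,v=.02):
    p,q=pose(th,z);move_linear(p,q,max_speed=v)
z=.1035
while z>.0965:
    z-=.0005;mv(.68,z);hold(.03);f=F(.68);print(round(z,4),f,round(state()["position"][2],4))
    if f[2]>-2: break
print(state()["time"])
E
```

```text
0.103 [ 3.7  1.1 -7.3] 0.1028
0.1025 [ 5.3 -0.2 -7.4] 0.1023
0.102 [ 5.  -0.4 -7.6] 0.1018
0.1015 [ 5.  -0.3 -7. ] 0.1013
0.101 [ 5.7 -0.2 -7.5] 0.1008
0.1005 [ 5.6  0.7 -7.2] 0.1004
0.1 [ 5.4 -0.1 -4.6] 0.1
0.0995 [ 7.1 -1.  -2.2] 0.0998
0.099 [ 7.8 -1.2  3.3] 0.0996
11.9583
```

```bash
python3 - <<'E'
from h import *
def mv(th,z,v=.02):
    p,q=pose(th,z);move_linear(p,q,max_speed=v)
th=.68;n=0
mv(th,.0995)
while th<.86:
    th+=.008;mv(th,.0995);hold(.03);f=F(th);print(round(th,3),f)
    if f[2]<-5.5: n+=1
    else: n=0
    if n==2 or abs(f[1])>9 or f[2]>8: break
print(state()["time"])
E
```

```text
0.688 [ 6.9 -0.6 -1.3]
0.696 [ 6.  -1.4 -1.6]
0.704 [ 6.6 -0.1 -1.1]
0.712 [ 6.5 -1.1 -1.3]
0.72 [ 6.5 -0.6 -1.7]
0.728 [ 7.4  1.1 -2.8]
0.736 [ 6.4  0.8 -5.3]
0.744 [ 6.3  0.4 -6. ]
0.752 [ 5.9  0.6 -6.3]
14.7583
```

```bash
python3 - <<'E'
from h import *
def mv(th,z,v=.02):
    p,q=pose(th,z);move_linear(p,q,max_speed=v)
th=.76;z=.0995;mv(th,z)
while z>.0905:
    mv(th,z-.001);hold(.03);f=F(th);print(round(th,3),round(z-.001,4),f)
    if f[2]>-1 and z-.001>.0935 or f[2]>3: print("blocked");mv(th,z);break
    z-=.001
    if abs(f[1])>4: th+=.006*np.sign(f[1])
print(state()["time"],state()["position"])
E
```

```text
0.76 0.0985 [ 7.5  0.9 -6.9]
0.76 0.0975 [ 7.   2.8 -7. ]
0.76 0.0965 [ 6.6  2.5 -8.5]
0.76 0.0955 [ 6.6  2.8 -7.8]
0.76 0.0945 [ 8.   3.6 -7. ]
0.76 0.0935 [ 8.2  2.7 -6.2]
0.76 0.0925 [ 7.8  3.4 -5.6]
0.76 0.0915 [ 7.7  3.3 -5.1]
0.76 0.0905 [ 7.9  2.6 -4.4]
17.5583 [0.50041391 0.04007421 0.09072838]
```

```bash
python3 - <<'E'
from h import *
let_go();hold(.3);print(F(.76),state()["width"])
p,q=pose(.76,.22);move_linear(p,q,max_speed=.1)
goto_joints([1.009,.291,-.153,1.127,0,1.431]);hold(.3)
snap("scene","s5.png",(280,150,440,270),5)
k=spot_point("knob","scene")[0]["at"];grab_frame("top");kt=spot_point("knob","top")[0]["at"]
print(k,kt,tri(k,kt),state()["time"],state()["force"])
E
```

```text
[-0.4  0.7  0.4] 0.08575780918180892
[331.4, 194.3] [318.2, 286.8] [0.4970894  0.04056921 0.10003566] 22.3333 [-0.26634588 -0.74799454 -0.79232986]
```

View pics/s5.png

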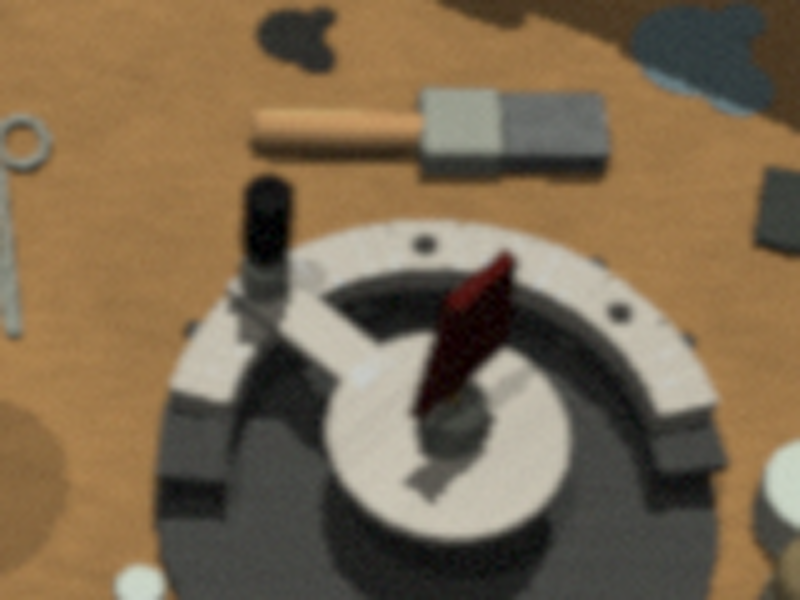

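The arm stands at the lamp-side hole with the knob at crop (268,220), down close to its guide. The middle hole at (424,243) is empty, and the triangulated knob height is low, so the pin is home.

```bash
python3 -c "
from station import *
print(close_job())"
```

```text
the job is handed in; nothing more can be done
None
```

The pin is home in the lamp-side hole, about 0.76 rad from the middle. The knob is released, the arm is back at its start pose and clear of everything, and the job was handed in at about 22 s; no verdict came back.

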